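# Hang the L-bracket level on the paint stand

## Task

The flat aluminium L-bracket in the wooden rack is next to be painted. Take it out and hang it on the peg of the paint stand by the one of its four big holes that lets it hang level, its long bar horizontal and its leg pointing straight down; let go and leave it hanging still and free on the peg. Leave the spark plug, the ball bearing and the piston where they are.

Things in the scene. Friction and masses are not known exactly. Their poses are not given: they have to be found in the camera images.
- bracket: Part to hang: flat L-plate, plain aluminium, 8 mm thick, even, 0.3 kg, on edge in the rack. x normal to the plate, y along the bar, z up. Origin: mid thickness, level with the leg's foot, under the bar's middle. Bar y -80 to 80, z 116 to 160 mm; leg y -80 to -32, z 0 to 116. Four 16 mm holes in the bar at z 143 (17 below its top edge), 36 apart; the leg's 9 mm holes are not for hanging.
- hole_a (a point): Centre (mid thickness) of the hole at y = -61 mm of the bracket, above the leg; hole axis along the bracket's x. Pinch the bracket from above across the bar's top edge, 30 mm or more along y from the hole that is to take the peg.
- hole_b (a point): Centre of the hole at y = -25 mm of the bracket, as hole_a.
- hole_c (a point): Centre of the hole at y = 11 mm of the bracket, as hole_a.
- hole_d (a point): Centre of the hole at y = 47 mm of the bracket, nearest the free end of the bar, as hole_a.
- rack: Fixed wooden rack, base 110 x 190 x 15 mm; origin centre of underside; axes parallel to the standing bracket's. 12 mm slots along y, open on top: low block at y -56 (top z 45 mm) takes the leg; post at y +62 (44 x 24 mm, prongs to z 149) carries the bar's end at z 131. Lifted 40 mm the bracket is free and can go towards -y; towards +y its leg would hit the post.
- stand: Fixed steel paint stand; origin centre of underside: round foot 120 mm wide, 16 high; column 16 mm thick, 218 high, with a 26 mm collar at the peg. The straight level peg, 8 mm thick, axis 200 mm above the bench, points along the stand's -x, roughly towards the robot; a 10 mm round bead ends it 100 mm from the column's axis.
- peg_tip (a point): Outermost point of the peg's end, on the peg's axis, 200 mm above the bench. Its axes are the stand's: the peg runs from here along +x.
- peg_root (a point): Where the peg meets the collar, 87 mm along the stand's +x from peg_tip, on the peg's axis.
- spark_plug: Bystander: loose spark plug 20 x 70 x 18 mm lying on the bench; origin under its middle. Leave it.
- bearing: Bystander: loose ball bearing, 47 mm across and 14 mm high, flat on the bench; origin under its middle. Leave it.
- piston_part: Bystander: loose engine piston, 67 x 64 x 51 mm, standing on the bench; origin under its middle. Leave it.
Not all that is in view belongs to the job. What is shaped like the rack but pink or yellow is not meant.

How it is judged:
By the outcome, as a careful person would: the job done as asked, in the order asked, and still so for the second after the job is handed in, with the robot touching nothing.
It also fails if it takes over 46 s, if anything falls off the work surface, if the arm or the gripper's body presses on something with over 40 N, if the wrist force passes 120 N, or if a joint passes its speed limit or range.

## Robot

A 7-joint arm with a two-finger parallel gripper is mounted at the origin on a cart in front of the work surface, level with it; the furniture and walls round the work are solid. World frame = base frame: x ahead of the robot, y to its left, z up, the work surface at z = 0. Lengths are in m, angles in rad, forces in N, time in s.
With the tool pointing down it reaches from about 0.35 to 0.9 m from the base axis. Payload 8.1 kg.
Tool frame: the origin (TCP) lies at the very end of the fingers, on their centre line; the grasp point (between the pads) lies arm.grip_point_offset behind it (arm.grip_point_offset is the distance from the TCP to the grasp point, in m); z points along the fingers, y is the line along which they close (so a half turn about z gives the same grasp; the last joint's range is limited). The gripper opens to 92 mm and grips with 3 to 60 N. Pads are 19 mm wide; open, the fingers measure 130 mm over their backs; the gripper's body (75 mm by 190 mm) begins 47 mm behind the grasp point.
Start: joints at [-1.265, 0.434, 0.025, 1.573, -0.012, 1.134, -0.075], TCP at [0.248, 0.574, 0.227] pointing down, gripper open.
Joint ranges: [-2.62, 2.62], [-0.44, 2.09], [-1.27, 1.32], [0.08, 2.57], [-1.32, 4.46], [0.12, 2], [-2.74, 2.74]. Speed limits (rad/s): [2.22, 2.22, 3.01, 3.01, 3.14, 3.14, 3.14].

## Interface

Orientations are given as a rotation vector (axis times angle).
In Python, from cell import arm gives the robot as it stands. The module is installed in compiled form; this text tells all that it offers.
- The arm moves only by the shell command python3 -m creep 'ROWS' [OPENING] [FORCE]. ROWS is JSON, a list of rows, each a list of 6 numbers: the shift along the tool's x, y, z scaled (see below), then the turn, a rotation vector about the tool's x, y, z scaled (see below). A call has 1 to 20 rows; each row shifts and turns the commanded pose from where the row before left it, along the tool's axes as they then stand; what a row does not reach is not made up. The controller multiplies each number of a shift by 0.4 m and each number of a turn by 120 degrees. A row lasts 1/12 s, in which the tool goes at most 41.7 mm and 7.16 degrees, less where a joint would pass 70% of its speed; a pose out of reach is approached as far as the arm can. A call with a number of a shift or a turn outside -1 to 1 is refused whole. A call with a gripper value outside its range is refused whole. OPENING is the closure, from -1 (fully open) to 1 (shut), set as the call begins (- or left out, the last holds). The fingers move at their own pace and stop on an object; FORCE is the grip in N (left out, the last holds). Time passes only in rows, so rows that do not move let the fingers close. It gives the time, the measured TCP pose, the force, the opening and the grip force at its end, in the units of the state.
- arm.observe(): the state, without advancing time (a new reading comes with each control period).
- arm.get_image(name): name is "scene" or "top" or "wrist"; returns a dict with "frame" (400x640x3 uint8, red, green, blue), "intrinsics" (3x3 intrinsics, pixels), "rvec" (rotation vector, rad) and "tvec" (3), from world to camera coordinates, as OpenCV has them; the wrist camera has in their place "mount" (4x4, takes a point from camera to tool coordinates, whose origin is the TCP and whose axes are the flange's). Camera axes: x right, y down, z forward; pixel columns grow to the right and rows downward; lengths in m; the calibration is good to about 2 mm. A picture is of the moment at which its call begins: read the wrist's pose just before it. There is no depth.
- arm.sign_off(): hands the job in; it is judged then, once.
The state is a dict: "clock": time; "joints": joint angles; "dq": joint speeds; "joint_efforts": joint torques, N m; "position": TCP position; "ee_rot": TCP orientation; "force": force on the tool from outside, world axes, zero at the start; "ft_torque": the same for the moment, N m; "width": opening from 0.0 (shut) to 1.0 (fully open); "gripper_force": force on a finger pad.
Only numpy, scipy, OpenCV 4.12 (cv2) and the standard library are available. Lean on these libraries where they do the work, as an engineer would, in place of code of your own. Each camera call takes 0.05 s, during which the arm holds its last target. There are 200 camera calls.

## Working session

There is one attempt and no reset: what is moved stays moved. The work goes in short steps, Python scripts to look and compute and a shell command to move; the robot and the scene stay as the last step left them, time stands still between calls to the robot, and variables do not carry over. Pictures are saved under pics/ and viewed, at most 10 in all, crops included, and the job is handed in when it is done.

```bash
mkdir -p pics
python3 - <<'E'
from cell import arm
import cv2,numpy as np,pickle
s=arm.observe();print({k:np.round(s[k],3).tolist() for k in s}, arm.grip_point_offset)
d={}
for n in("scene","top"):
    i=arm.get_image(n);d[n]=i;cv2.imwrite(f"pics/{n}0.png",i["frame"][:,:,::-1])
    print(n,i["intrinsics"],i["rvec"],i["tvec"])
pickle.dump(d,open("cams.pkl","wb"))
E
```

```text
{'clock': 0.0, 'joints': [-1.265, 0.435, 0.025, 1.574, -0.012, 1.134, -0.075], 'dq': [0.001, 0.001, -0.001, -0.0, -0.0, 0.001, -0.0], 'joint_efforts': [0.0, -66.783, 0.985, -31.446, -0.061, 0.043, 0.0], 'position': [0.248, 0.573, 0.226], 'ee_rot': [-0.638, -3.076, 0.002], 'force': [0.763, -0.335, 0.467], 'ft_torque': [-0.01, -0.017, 0.011], 'gripper_force': 0.0, 'width': 0.999} 0.0188
scene [[481.84891846   0.         310.73952831]
 [  0.         481.84891846 205.72576257]
 [  0.           0.           1.        ]] [ 1.98511094 -1.11619544  0.54753352] [-0.30803107  0.43975811  1.0200399 ]
top [[386.3902107    0.         320.05795677]
 [  0.         386.3902107  207.58944493]
 [  0.           0.           1.        ]] [ 2.20893516 -2.16973308  0.05980366] [-0.01809414  0.58361828  1.53400752]
```

View pics/scene0.png

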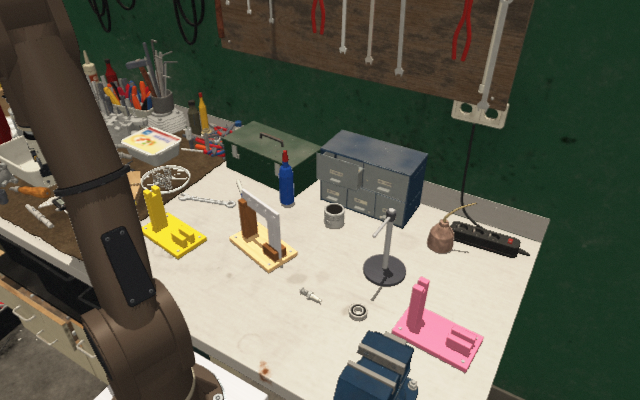

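View pics/top0.png

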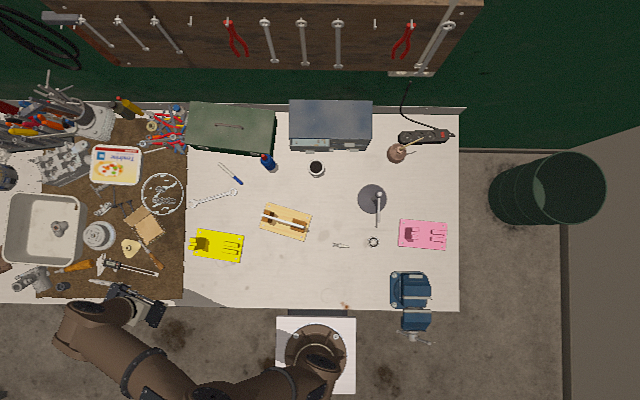

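Candidates for the rack: the wooden one holding the bracket (top 285,222; scene 263,230), the yellow one (top 217,245) and the pink one (top 422,234). By the description I choose the wooden one. I'll check it in one close crop, together with the stand.

Run:
```python
import cv2,numpy as np,pickle
d=pickle.load(open("cams.pkl","rb"))
def crop(n,x,y,w=80,h=60,k=5):
    return cv2.resize(d[n]["frame"][y:y+h,x:x+w,::-1],(400,300),interpolation=cv2.INTER_CUBIC)
# scene rack 100x75 (k=4) at (220,180); top rack 80x60 at (245,192); scene stand 100x75? at (340,200); top stand at (340,170)
a=crop("scene",215,190,107,80);b=crop("top",245,192);c=crop("scene",330,200,107,80);e=crop("top",340,170)
cv2.imwrite("pics/m1.png",np.vstack([np.hstack([a,b]),np.hstack([c,e])]))
```

```text
(no output)
```

View pics/m1.png

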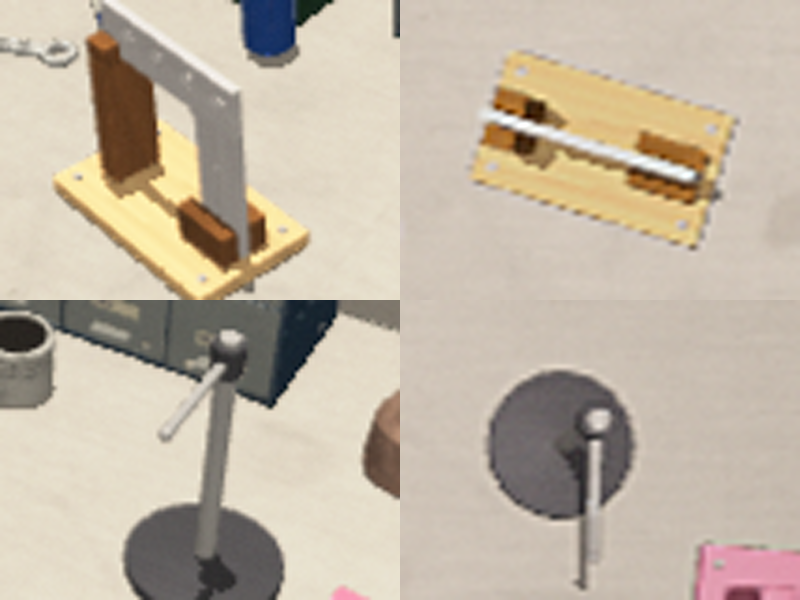

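```bash
cat > h.py <<'E'
import cv2,numpy as np,pickle
from scipy.spatial.transform import Rotation as R
d=pickle.load(open("cams.pkl","rb"))
def ray(n,p):
    i=d[n];Rm=cv2.Rodrigues(np.array(i["rvec"],float))[0]
    v=Rm.T@np.linalg.inv(i["intrinsics"])@[p[0],p[1],1]
    return -Rm.T@np.array(i["tvec"]).ravel(),v
def atz(n,p,z):
    c,v=ray(n,p);return c+v*(z-c[2])/v[2]
def proj(n,P):
    i=d[n];return cv2.projectPoints(np.array(P,float).reshape(-1,3),np.array(i["rvec"],float),np.array(i["tvec"],float),i["intrinsics"],None)[0].reshape(-1,2)
E
python3 - <<'E'
from h import *
T=lambda x,y:(245+x/5-.4,192+y/5-.4)
S=lambda x,y:(215+x*.2675-.4,190+y*.2675-.4)
T2=lambda x,y:(340+x/5-.4,170+y/5-.4)
S2=lambda x,y:(330+x*.2675-.4,200+y*.2675-.4)
p=lambda *a:print(a[0],np.round(a[1],4))
f=atz("top",T(83,116),.175);l=atz("top",T(297,176),.175)
p("free",f);p("leg",l);print(np.linalg.norm(f-l),np.degrees(np.arctan2(*(f-l)[1::-1])))
p("scene leg-corner",atz("scene",S(241,93),.175));p("scene free",atz("scene",S(100,2),.175))
C=[atz("top",T(*c),.015) for c in((112,50),(335,120),(297,245),(72,180))]
for c in C:p("c",c)
p("rack c",np.mean(C,0));e=C[0]-C[1]+C[3]-C[2];print(np.degrees(np.arctan2(e[1],e[0])))
p("foot",atz("top",T2(160,145),.016));p("footS",atz("scene",S2(204,265),.016))
p("col",atz("top",T2(197,120),.218));p("colS",atz("scene",S2(230,35),.218))
p("tip",atz("top",T2(193,267),.2));p("tipS",atz("scene",S2(163,137),.2))
p("tool R",R.from_rotvec([-0.638,-3.076,0.002]).as_matrix())
E
```

```text
free [0.5447 0.2032 0.175 ]
leg [0.5043 0.0481 0.175 ]
0.16029005237512897 75.39868702760566
scene leg-corner [0.5072 0.0465 0.175 ]
scene free [0.5441 0.2015 0.175 ]
c [0.6043 0.2064 0.015 ]
c [0.5512 0.0257 0.015 ]
c [0.4506 0.0542 0.015 ]
c [0.4992 0.2357 0.015 ]
rack c [0.5263 0.1305 0.015 ]
74.29175320997898
foot [ 0.6238 -0.2142  0.016 ]
footS [ 0.6135 -0.2239  0.016 ]
col [ 0.6247 -0.214   0.218 ]
colS [ 0.6287 -0.2172  0.218 ]
tip [ 0.5222 -0.2147  0.2   ]
tipS [ 0.5289 -0.2162  0.2   ]
tool R [[-9.175e-01  3.977e-01 -4.000e-04]
 [ 3.977e-01  9.175e-01 -1.200e-03]
 [-1.000e-04 -1.300e-03 -1.000e+00]]
```

```bash
python3 -m creep '[[-0.0763,-0.0485,-0.0043,0,0,0],[-0.0763,-0.0485,-0.0043,0,0,0],[-0.0763,-0.0485,-0.0043,0,0,0],[-0.0763,-0.0485,-0.0043,0,0,0],[-0.0763,-0.0485,-0.0043,0,0,0],[-0.0763,-0.0485,-0.0043,0,0,0],[-0.0763,-0.0485,-0.0043,0,0,0],[-0.0763,-0.0485,-0.0043,0,0,0],[-0.0763,-0.0485,-0.0043,0,0,0],[-0.0763,-0.0485,-0.0043,0,0,0],[-0.0763,-0.0485,-0.0043,0,0,0],[-0.0763,-0.0485,-0.0043,0,0,0],[-0.0763,-0.0485,-0.0043,0,0,0],[-0.0763,-0.0485,-0.0043,0,0,0]]' -1 && python3 -m creep '[[0,0,0,0,0,0.0567],[0,0,0,0,0,0.0567],[0,0,0,0,0,0.0567],[0,0,0,0,0,0.0567],[0,0,0,0,0,0.0567],[0,0,0,0,0,0.0567],[0,0,0,0,0,0.0567],[0,0,0,0,0,0.0567],[0,0,0,0,0,0.0567],[0,0,0,0,0,0.0567],[0,0,0,0,0,0.0567],[0,0,0,0,0,0.0567],[0,0,0,0,0,0],[0,0,0,0,0,0]]'
cat >> h.py <<'E'
def plan(s,p,yaw):
    """delta to target TCP p with tool down, tool y at yaw deg (world); in tool axes, row units"""
    Rm=R.from_rotvec(s["ee_rot"]).as_matrix();c,n=np.cos(np.radians(yaw)),np.sin(np.radians(yaw))
    y=np.array([c,n,0]);z=np.array([0,0,-1.]);G=np.c_[np.cross(y,z),y,z]
    print("pos",np.round(s["position"],4),"tool y yaw",np.degrees(np.arctan2(Rm[1,1],Rm[0,1])).round(2),
     "\nshift",np.round(Rm.T@(np.array(p)-s["position"])/.4,4),"turn",np.round(R.from_matrix(Rm.T@G).as_rotvec(degrees=True)/120,4))
E
python3 - <<'E'
from h import *
from cell import arm
s=arm.observe();plan(s,[.532,.1537,.25],-14.8);print(s["clock"])
i=arm.get_image("wrist");print(i["mount"].round(4).tolist(),i["intrinsics"].tolist());cv2.imwrite("pics/w1.png",i["frame"][:,:,::-1])
pickle.dump((s,i),open("w1.pkl","wb"))
E
```

```text
clock: 1.27
position: [0.533, 0.1527, 0.2507]
ee_rot: [-0.638, -3.076, 0.0]
force: [0.1, 0.8, 0.6]
width: 0.998
gripper_force: 0.0
clock: 2.43
position: [0.5323, 0.1545, 0.2505]
ee_rot: [2.49, 1.916, -0.001]
force: [0.1, -0.8, -0.1]
width: 1.002
gripper_force: 0.0
pos [0.5323 0.1545 0.2505] tool y yaw -14.85 
shift [-0.0021 -0.0002  0.0014] turn [-0.0002  0.0002 -0.0004]
2.4333
[[-0.0002, -0.9654, -0.2609, 0.0706], [1.0, -0.0001, -0.0003, -0.0014], [0.0003, -0.2609, 0.9654, -0.1573], [0.0, 0.0, 0.0, 1.0]] [[284.09089964747756, 0.0, 324.40017966960886], [0.0, 284.09089964747756, 199.82492412255885], [0.0, 0.0, 1.0]]
```

View pics/w1.png

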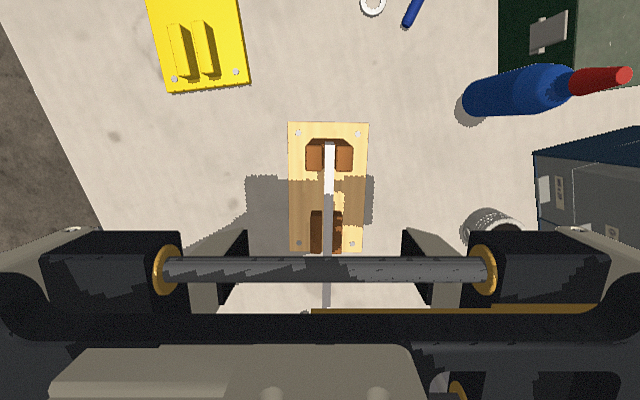

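The wrist view shows the wooden rack with the bracket's bar running from (329,142) at the free end down to about (327,255). It is centred between the fingers.

```bash
cat >> h.py <<'E'
def watz(s,i,p,z):
    T=np.eye(4);T[:3,:3]=R.from_rotvec(s["ee_rot"]).as_matrix();T[:3,3]=s["position"];M=T@i["mount"]
    v=M[:3,:3]@np.linalg.inv(i["intrinsics"])@[p[0],p[1],1];return M[:3,3]+v*(z-M[2,3])/v[2]
E
python3 - <<'E'
from h import *
s,i=pickle.load(open("w1.pkl","rb"))
f=i["frame"];c=cv2.cvtColor(f,cv2.COLOR_RGB2GRAY);print(c[136:150,329],c[160,318:342],c[225,318:342])
for p in((329.5,141),(329,160),(328,225)):print(watz(s,i,p,.175).round(4))
E
```

```text
[227 239 150  44  63  84 112 118 139 247 252 247 246 247] [121 123 118 107  48  60 140 255 247 244 245 245 246 246 247 252 163  27
 102  85 139 136 129 129] [ 66  68  63  60 143 131 137 136 133 140 135 136 133 137 118  54  60  58
  62  57  61  54  52  59]
[0.5494 0.2086 0.175 ]
[0.5451 0.1939 0.175 ]
[0.53   0.1395 0.175 ]
```

```bash
python3 -m creep '[[0,0.0025,0.034,0,0,0],[0,0,0.034,0,0,0],[0,0,0.034,0,0,0],[0,0,0.034,0,0,0],[0,0,0.034,0,0,0],[0,0,0.034,0,0,0],[0,0,0.034,0,0,0],[0,0,0.034,0,0,0],[0,0,0,0,0,0],[0,0,0,0,0,0]]' && python3 -m creep '[[0,0,0,0,0,0],[0,0,0,0,0,0],[0,0,0,0,0,0],[0,0,0,0,0,0],[0,0,0,0,0,0],[0,0,0,0,0,0],[0,0,0,0,0,0],[0,0,0,0,0,0],[0,0,0,0,0,0],[0,0,0,0,0,0],[0,0,0,0,0,0],[0,0,0,0,0,0]]' 1 50
```

```text
clock: 3.32
position: [0.5331, 0.1539, 0.1417]
ee_rot: [-2.491, -1.913, 0.002]
force: [-0.1, 0.5, 0.6]
width: 1.005
gripper_force: 0.0
clock: 4.32
position: [0.5335, 0.1542, 0.142]
ee_rot: [-2.494, -1.911, 0.0]
force: [0.6, -0.3, -0.4]
width: 0.18
gripper_force: 0.0
```

```bash
python3 -m creep '[[0,0,0,0,0,0],[0,0,0,0,0,0],[0,0,0,0,0,0],[0,0,0,0,0,0],[0,0,0,0,0,0],[0,0,0,0,0,0]]' 1 50
```

```text
clock: 4.82
position: [0.5339, 0.1541, 0.1421]
ee_rot: [2.493, 1.91, 0.001]
force: [3.1, 0.4, -2.9]
width: 0.083
gripper_force: 50.0
```

```bash
python3 -m creep '[[0,0,-0.015,0,0,0],[0,0,-0.03,0,0,0],[0,0,-0.035,0,0,0],[0,0,-0.035,0,0,0],[0,0,-0.035,0,0,0],[0,0,-0.035,0,0,0],[0,0,-0.035,0,0,0],[0,0,-0.02,0,0,0],[0,0,-0.01,0,0,0],[0,0,0,0,0,0]]' && python3 -m creep '[[-0.02,0.0025,0,0,0,0],[-0.04,0.005,0,0,0,0],[-0.06,0.006,0,0,0,0],[-0.06,0.006,0,0,0,0],[-0.06,0.006,0,0,0,0],[-0.06,0.006,0,0,0,0],[-0.06,0.006,0,0,0,0],[-0.06,0.006,0,0,0,0],[-0.06,0.006,0,0,0,0],[-0.06,0.006,0,0,0,0],[-0.06,0.006,0,0,0,0],[-0.06,0.006,0,0,0,0],[-0.06,0.006,0,0,0,0],[-0.05,0.005,0,0,0,0],[-0.02,0.0025,0,0,0,0]]' && python3 -m creep '[[0,0,0,0,0,-0.015],[0,0,0,0,0,-0.025],[0,0,0,0,0,-0.025],[0,0,0,0,0,-0.025],[0,0,0,0,0,-0.02],[0,0,0,0,0,-0.015],[0,0,0,0,0,0],[0,0,0,0,0,0]]'
python3 - <<'E'
from h import *
from cell import arm
s=arm.observe();plan(s,[.485,-.161,.187],0);print(s["clock"])
c=[]
for n,x,y in(("scene",330,180),("top",340,170)):
    i=arm.get_image(n);d[n]=i;c.append(cv2.resize(i["frame"][y:y+100,x:x+100,::-1],(400,400),interpolation=cv2.INTER_CUBIC))
cv2.imwrite("pics/m2.png",np.hstack(c));pickle.dump(d,open("cams2.pkl","wb"))
E
```

```text
clock: 5.65
position: [0.5335, 0.1543, 0.2425]
ee_rot: [-2.493, -1.911, -0.001]
force: [0.3, 0.6, -2.7]
width: 0.085
gripper_force: 50.0
clock: 6.9
position: [0.4801, -0.1639, 0.2416]
ee_rot: [2.499, 1.904, -0.003]
force: [-0.1, 0.2, -2.5]
width: 0.088
gripper_force: 50.0
clock: 7.57
position: [0.4819, -0.1595, 0.2416]
ee_rot: [-2.224, -2.218, 0.001]
force: [0.1, 0.5, -2.5]
width: 0.083
gripper_force: 50.0
pos [ 0.4819 -0.1595  0.2416] tool y yaw -0.15 
shift [-0.0037  0.0079  0.1364] turn [-0.0005 -0.0002 -0.0013]
7.5667
```

View pics/m2.png

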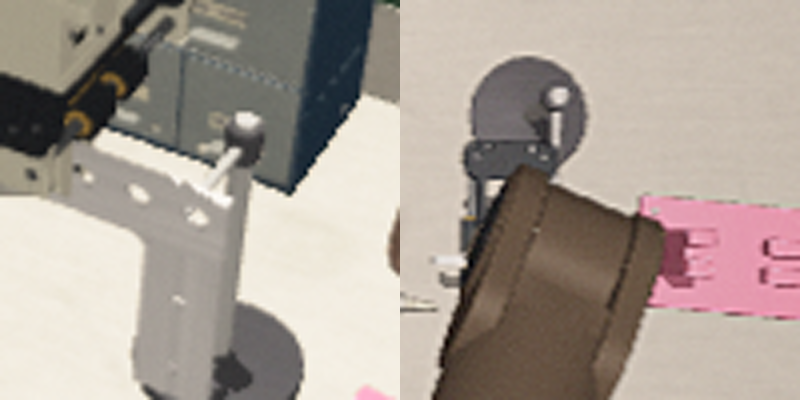

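The scene crop shows the plate gripped between holes c and d. Hole b is at crop (138,193), hole a at (195,214), and the peg tip at about (215,185). I'll lower it in front of the tip and measure.

```bash
python3 -m creep '[[-0.004,0,0.01,0,0,-0.001],[0,0,0.02,0,0,0],[0,0,0.025,0,0,0],[0,0,0.025,0,0,0],[0,0,0.025,0,0,0],[0,0,0.02,0,0,0],[0,0,0.01,0,0,0],[0,0,0,0,0,0],[0,0,0,0,0,0],[0,0,0,0,0,0]]'
python3 - <<'E'
from h import *
from cell import arm
s=arm.observe();plan(s,[.485,-.161,.187],0);print(s["clock"],s["force"])
i=arm.get_image("scene");j=arm.get_image("scene");k=arm.get_image("top");d["scene"]=i
i["frame"]=((i["frame"].astype(int)+j["frame"])//2).astype(np.uint8)
pickle.dump((s,i,k),open("s3.pkl","wb"))
cv2.imwrite("pics/m3.png",cv2.resize(i["frame"][190:265,330:430,::-1],(800,600),interpolation=cv2.INTER_CUBIC))
# expected
o=s["position"]
for n,y in zip("abcd",(-61,-25,11,47)):print(n,proj("scene",[o[0]-.004,o[1]+(y-29)/1e3,o[2]+.016]))
print(ray("scene",(0,0))[0])
E
```

```text
clock: 8.5
position: [0.4829, -0.1611, 0.1884]
ee_rot: [2.22, 2.222, 0.001]
force: [0.4, -0.7, -1.5]
width: 0.083
gripper_force: 50.0
pos [ 0.4829 -0.1611  0.1884] tool y yaw 0.04 
shift [0.0004 0.0052 0.0034] turn [0.0003 0.0001 0.0003]
8.5 [ 0.35736417 -0.7043081  -1.50422294]
a [[377.66978785 252.03168805]]
b [[363.69646082 246.63333495]]
c [[350.09046832 241.37689519]]
d [[336.83751341 236.25684539]]
[-0.30295334 -0.55251874  0.965243  ]
```

View pics/m3.png

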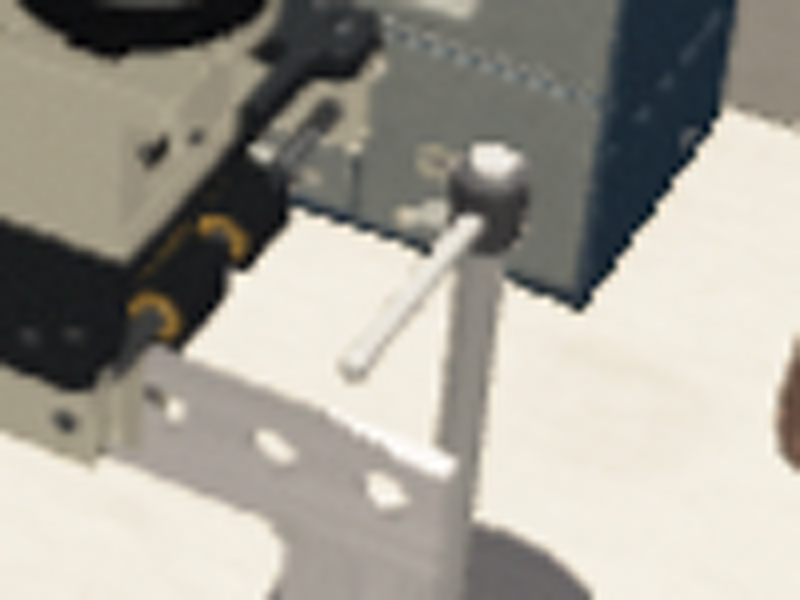

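Run:
```python
from h import *
from scipy.optimize import least_squares
s,i,k=pickle.load(open("s3.pkl","rb"))
g=cv2.cvtColor(i["frame"],cv2.COLOR_RGB2GRAY).astype(float)
g0=cv2.cvtColor(d["scene"]["frame"],cv2.COLOR_RGB2GRAY).astype(int)
print(g[232:256,362:384:1].astype(int))
o=s["position"]
for n,c in(("a",(378,251)),("b",(364,245)),("c",(351,240))):
    x,y=c;w=g[y-4:y+5,x-4:x+5];w=np.clip(w-165,0,60);Y,X=np.mgrid[y-4:y+5,x-4:x+5]
    print(n,(w*X).sum()/w.sum(),(w*Y).sum()/w.sum())
# top view peg edges per row (stand unobstructed first image)
t=cv2.cvtColor(d["top"]["frame"],cv2.COLOR_RGB2GRAY).astype(int)
print(t[192:228,372:386])
```

```text
[[236 236 237 238 239 238 237 237 237 237 237 237 226 227 228 218 184 224
  236 238 238 238]
 [237 237 236 236 236 237 237 237 237 237 237 228 226 228 221 185 221 236
  238 237 238 238]
 [238 237 237 237 237 237 237 236 236 237 228 225 237 228 195 200 232 237
  238 238 238 238]
 [237 238 237 237 237 238 238 238 238 237 204 203 222 209 183 226 235 237
  237 238 238 238]
 [235 237 238 238 239 238 238 238 237 236 201 167 174 160 219 236 237 237
  237 238 238 238]
 [235 237 237 236 237 237 237 237 236 236 232 182 177 194 231 237 237 238
  237 237 236 237]
 [182 196 224 234 236 237 237 236 236 237 236 230 230 233 236 237 237 237
  238 237 237 238]
 [154 160 173 196 219 231 236 237 236 236 237 237 237 237 236 236 236 237
  238 237 237 237]
 [156 157 155 160 170 179 196 224 234 237 237 236 237 237 237 236 236 237
  238 238 237 237]
 [159 158 157 158 156 156 162 174 184 239 241 237 237 236 236 235 237 237
  238 237 236 237]
 [161 160 159 159 159 159 158 157 155 187 216 242 241 238 237 236 236 237
  237 237 237 237]
 [175 173 164 162 160 161 159 159 158 158 174 191 243 248 246 242 239 237
  2
[... 2675 characters left out ...]
7 199 176 105 135 169 177 180 194 195 192 191 193]
 [193 195 200 174 109 138 171 175 182 197 195 193 194 193]
 [192 191 198 174 104 136 169 173 179 195 192 190 191 190]
 [193 194 199 175 100 134 173 172 182 197 193 194 192 192]
 [194 196 198 174 103 129 160 162 183 197 196 193 194 195]
 [196 195 201 177  98 138 171 169 182 195 194 195 193 193]
 [194 197 202 178 104 150 168 172 196 197 194 195 195 192]
 [191 192 198 174 104 165 201 195 196 194 195 194 193 190]
 [190 192 197 175 101 163 197 194 192 193 193 190 192 192]
 [194 194 202 175 103 157 197 192 192 191 191 189 190 191]
 [196 198 171 112 101 164 202 196 191 195 195 193 193 193]
 [193 196 197 168  97 157 198 193 191 193 194 192 192 192]]
```

Run:
```python
from h import *
s,i,k=pickle.load(open("s3.pkl","rb"))
for p in((373.6,235.7),(374.2,236.15)):print("bead scene",atz("scene",p,.2).round(4))
for p in((378.65,200),(378.4,207),(378.4,215),(378.4,222.4)):print("top peg",atz("top",p,.2).round(4))
o=s["position"]
for n in(-61,-25):
  b=np.array([o[0],o[1]+(n-29)/1e3,o[2]+.016]);p=proj("scene",b)[0];print(b.round(4),p)
  print([(proj("scene",b+e)[0]-p).round(3) for e in np.eye(3)*.001])
```

```text
bead scene [ 0.5312 -0.2161  0.2   ]
bead scene [ 0.5305 -0.2181  0.2   ]
top peg [ 0.6037 -0.2156  0.2   ]
top peg [ 0.5788 -0.2149  0.2   ]
top peg [ 0.5505 -0.2152  0.2   ]
top peg [ 0.5244 -0.2154  0.2   ]
[ 0.4829 -0.2511  0.2044] [378.40660085 251.02726188]
[array([ 0.184, -0.25 ]), array([-0.393, -0.151]), array([ 0.034, -0.319])]
[ 0.4829 -0.2151  0.2044] [364.45689915 245.65516449]
[array([ 0.19 , -0.244]), array([-0.382, -0.147]), array([ 0.026, -0.317])]
```

```bash
python3 -m creep '[[-0.002,0.01,0.006,0,0,0],[0,0.02,0.006,0,0,0],[0,0.02,0,0,0,0],[0,0.02,0,0,0,0],[0,0.01,0,0,0,0],[0,0,0,0,0,0],[0,0,0,0,0,0],[0,0,0,0,0,0]]'
python3 - <<'E'
from h import *
from cell import arm
s=arm.observe();plan(s,[.515,-.162,.1835],0);print(s["clock"],s["force"])
i=arm.get_image("scene");o=s["position"];b=np.array([o[0],o[1]-.054,o[2]+.016])
print("hole b",b,proj("scene",b),"bead",proj("scene",[.5295,-.216,.2]))
cv2.imwrite("pics/m4.png",cv2.resize(i["frame"][210:270,335:415,::-1],(800,600),interpolation=cv2.INTER_CUBIC))
E
```

```text
clock: 9.32
position: [0.5143, -0.1619, 0.1831]
ee_rot: [-2.221, -2.222, 0.001]
force: [-0.8, 0.2, -2.1]
width: 0.083
gripper_force: 50.0
pos [ 0.5143 -0.1619  0.1831] tool y yaw 0.03 
shift [-0.0002  0.0018 -0.0011] turn [-0.0003  0.      0.0003]
9.3167 [-0.81810237  0.19620372 -2.13566983]
hole b [ 0.51428147 -0.21590437  0.19906464] [[370.42878725 239.91529861]] bead [[373.24116052 236.08351345]]
```

View pics/m4.png

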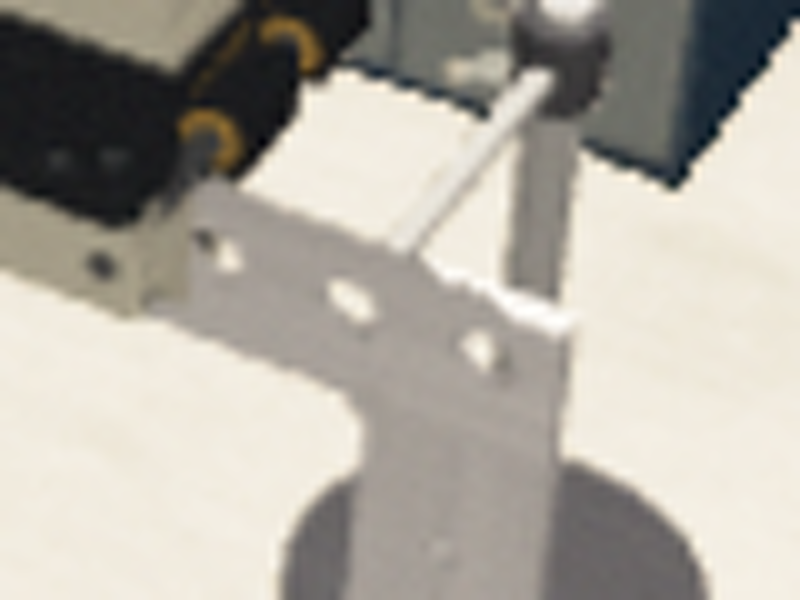

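The peg's axis, extended from crop (405,250), passes about 1.5 px to the right of the centre of hole b at (352,298). Hole b is therefore 2–3 mm too far towards +y. I'll shift by −2.4 mm and probe forward.

```bash
python3 -m creep '[[-0.006,0,0,0,0,0],[0,0.005,0,0,0,0],[0,0.005,0,0,0,0],[0,0.005,0,0,0,0],[0,0.005,0,0,0,0],[0,0.005,0,0,0,0],[0,0.005,0,0,0,0],[0,0,0,0,0,0],[0,0,0,0,0,0]]'
python3 - <<'E'
from h import *
from cell import arm
s=arm.observe();print(s["clock"],s["force"],s["ft_torque"],s["position"])
i=arm.get_image("scene")
cv2.imwrite("pics/m5.png",cv2.resize(i["frame"][210:270,335:415,::-1],(800,600),interpolation=cv2.INTER_CUBIC))
E
```

```text
clock: 10.12
position: [0.5267, -0.1642, 0.1831]
ee_rot: [-2.22, -2.222, 0.0]
force: [-0.1, 0.6, -2.6]
width: 0.087
gripper_force: 50.0
10.1167 [-0.06856857  0.63061083 -2.57403729] [ 0.01243012  0.06687999 -0.01882133] [ 0.52671097 -0.16415726  0.18311802]
```

View pics/m5.png

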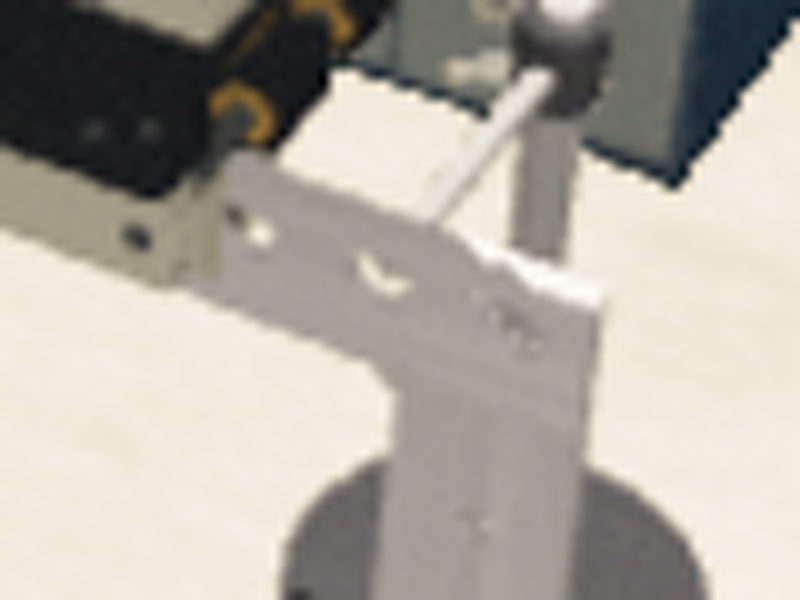

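The bead now covers the upper right of hole b (385,262) and there is no contact force, so the tip is entering the hole. I'll carry on along the peg.

```bash
python3 -m creep '[[0,0.005,0,0,0,0],[0,0.005,0,0,0,0],[0,0.005,0,0,0,0],[0,0,0,0,0,0],[0,0,0,0,0,0]]' && python3 -m creep '[[0,0.01,0,0,0,0],[0,0.01,0,0,0,0],[0,0.01,0,0,0,0],[0,0.01,0,0,0,0],[0,0.01,0,0,0,0],[0,0.01,0,0,0,0],[0,0.01,0,0,0,0],[0,0.01,0,0,0,0],[0,0.005,0,0,0,0],[0,0,0,0,0,0],[0,0,0,0,0,0]]'
python3 - <<'E'
from h import *
from cell import arm
s=arm.observe();print(s["clock"],s["force"],s["ft_torque"],s["position"])
i=arm.get_image("scene")
cv2.imwrite("pics/m6.png",cv2.resize(i["frame"][195:255,340:420,::-1],(800,600),interpolation=cv2.INTER_CUBIC))
E
```

```text
clock: 10.58
position: [0.5327, -0.1642, 0.1832]
ee_rot: [-2.22, -2.222, 0.0]
force: [0.3, -0.2, -1.6]
width: 0.085
gripper_force: 50.0
clock: 11.5
position: [0.5666, -0.1642, 0.1831]
ee_rot: [-2.221, -2.222, 0.0]
force: [-0.6, 0.3, -2.7]
width: 0.084
gripper_force: 50.0
11.5 [-0.64139786  0.32094814 -2.73365256] [0.0168846  0.1043846  0.02134554] [ 0.56657448 -0.16417565  0.18312289]
```

View pics/m6.png

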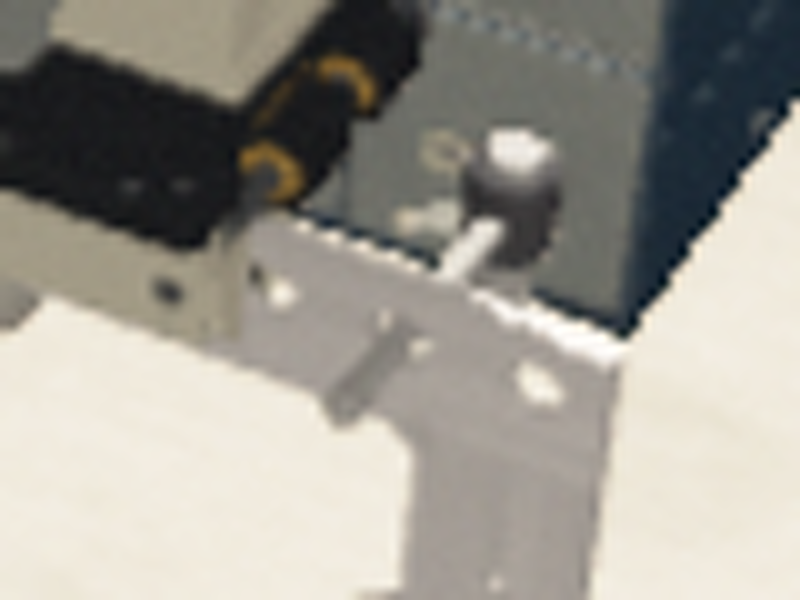

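The peg comes through hole b, with its tip at crop (345,412), and it is centred in the hole. I'll lower until it takes the weight.

```bash
python3 -m creep '[[0,0,0.0025,0,0,0],[0,0,0.0025,0,0,0],[0,0,0,0,0,0],[0,0,0,0,0,0],[0,0,0,0,0,0]]' && python3 -m creep '[[0,0,0.0025,0,0,0],[0,0,0,0,0,0],[0,0,0,0,0,0],[0,0,0,0,0,0]]'&& python3 -m creep '[[0,0,0.0025,0,0,0],[0,0,0,0,0,0],[0,0,0,0,0,0],[0,0,0,0,0,0]]'
```

```text
clock: 11.97
position: [0.5666, -0.1641, 0.1812]
ee_rot: [-2.221, -2.222, -0.0]
force: [0.1, 0.3, -2.3]
width: 0.084
gripper_force: 50.0
clock: 12.3
position: [0.5666, -0.1641, 0.1802]
ee_rot: [-2.221, -2.222, -0.0]
force: [0.0, -0.1, -2.0]
width: 0.091
gripper_force: 50.0
clock: 12.63
position: [0.5668, -0.1642, 0.1796]
ee_rot: [2.22, 2.222, 0.001]
force: [-1.7, 0.4, 4.9]
width: 0.085
gripper_force: 50.0
```

```bash
python3 -m creep '[[0,0,-0.00125,0,0,0],[0,0,0,0,0,0],[0,0,0,0,0,0]]' && python3 -m creep '[[0,0,0,0,0,0],[0,0,0,0,0,0],[0,0,0,0,0,0],[0,0,0,0,0,0],[0,0,0,0,0,0],[0,0,0,0,0,0],[0,0,0,0,0,0],[0,0,0,0,0,0]]' 0.2 && python3 -m creep '[[0,0,0,0,0,0],[0,0,0,0,0,0],[0,0,0,0,0,0],[0,0,0,0,0,0],[0,0,0,0,0,0],[0,0,0,0,0,0],[0,0,0,0,0,0],[0,0,0,0,0,0],[0,0,-0.01,0,0,0],[0,0,-0.02,0,0,0],[0,0,-0.03,0,0,0],[0,0,-0.04,0,0,0],[0,0,-0.04,0,0,0],[0,0,-0.04,0,0,0],[0,0,-0.04,0,0,0],[0,0,-0.04,0,0,0],[0,0,-0.02,0,0,0],[0,0,0,0,0,0]]' && python3 -m creep '[[0,-0.02,-0.02,0,0,0],[0.05,-0.05,-0.01,0,0,0],[0.06,-0.05,0,0,0,0],[0.06,-0.05,0,0,0,0],[0.06,-0.05,0,0,0,0],[0.03,-0.02,0,0,0,0],[0,0,0,0,0,0],[0,0,0,0,0,0],[0,0,0,0,0,0],[0,0,0,0,0,0],[0,0,0,0,0,0],[0,0,0,0,0,0],[0,0,0,0,0,0],[0,0,0,0,0,0],[0,0,0,0,0,0],[0,0,0,0,0,0]]'
python3 - <<'E'
from h import *
from cell import arm
s=arm.observe();print(s["clock"],s["force"],s["position"])
c=[]
for n,x,y in(("scene",320,180),("top",330,160)):
    i=arm.get_image(n);c.append(cv2.resize(i["frame"][y:y+150,x:x+100,::-1],(400,600),interpolation=cv2.INTER_CUBIC))
cv2.imwrite("pics/m7.png",np.hstack(c))
E
```

```text
clock: 12.88
position: [0.5667, -0.1642, 0.1797]
ee_rot: [2.22, 2.222, 0.0]
force: [-0.5, 0.2, 1.8]
width: 0.079
gripper_force: 50.0
clock: 13.55
position: [0.5666, -0.1641, 0.1797]
ee_rot: [-2.221, -2.222, -0.0]
force: [-0.2, -0.7, 0.5]
width: 0.402
gripper_force: 0.0
clock: 15.05
position: [0.5675, -0.1647, 0.294]
ee_rot: [2.219, 2.22, 0.004]
force: [-0.2, 0.1, 0.8]
width: 0.398
gripper_force: 0.0
clock: 16.38
position: [0.4705, -0.0603, 0.3037]
ee_rot: [-2.221, -2.222, 0.0]
force: [1.2, -0.3, 0.3]
width: 0.398
gripper_force: 0.0
16.3833 [ 1.21092672 -0.29051644  0.34811333] [ 0.47054907 -0.06029482  0.30367733]
```

View pics/m7.png

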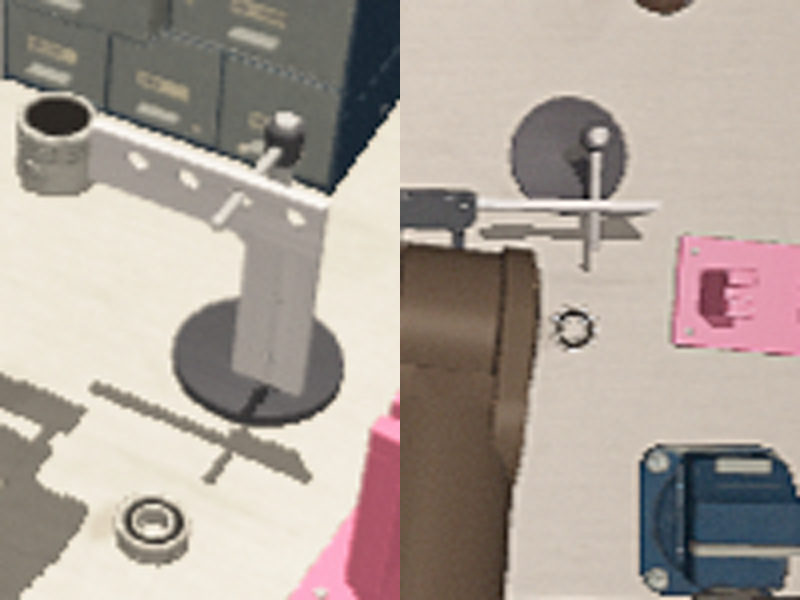

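The bracket hangs on the peg by hole b (crop 237,200). It looks level, and the gripper is clear. I'll let it settle and check that it is still.

```bash
Z='x'; python3 -m creep '[[0,0,0,0,0,0],[0,0,0,0,0,0],[0,0,0,0,0,0],[0,0,0,0,0,0],[0,0,0,0,0,0],[0,0,0,0,0,0],[0,0,0,0,0,0],[0,0,0,0,0,0],[0,0,0,0,0,0],[0,0,0,0,0,0],[0,0,0,0,0,0],[0,0,0,0,0,0],[0,0,0,0,0,0],[0,0,0,0,0,0],[0,0,0,0,0,0],[0,0,0,0,0,0],[0,0,0,0,0,0],[0,0,0,0,0,0],[0,0,0,0,0,0],[0,0,0,0,0,0]]' >/dev/null
python3 - <<'E'
from h import *
from cell import arm
f=[]
for k in range(12):
    f.append(cv2.cvtColor(arm.get_image("scene")["frame"],cv2.COLOR_RGB2GRAY)[205:285,340:405].astype(int))
a=np.array(f);print(arm.observe()["clock"],[int(np.abs(x-a[0]).max()) for x in a],a.std(0).max())
# level: bar top edge expected projection for peg support at (.5667,-.216,.196)
b=np.array([.5667,-.2165,.196])
for y,z in((-80,160),(80,160),(-80,0),(-32,0)):print(y,z,proj("scene",b+[-.004,(y+25)/1e3,(z-143)/1e3])[0].round(1))
E
```

```text
18.75 [0, 5, 7, 6, 5, 7, 6, 7, 6, 6, 6, 6] 1.9293061504650377
-80 160 [400.6 232. ]
80 160 [342. 211.]
-80 0 [394.  278.9]
-32 0 [377.2 272.1]
```

```bash
python3 -c "
from cell import arm
print(arm.sign_off())"
```

```text
the job is handed in; nothing more can be done
None
```

The bracket hangs level and still on the peg by hole_b, with the gripper clear of it; the spark plug, bearing and piston were not touched, and I handed the job in at about 19 s.

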